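Contact-slide print from a tilted stage

ROBOT

A 6-joint arm with a two-finger parallel gripper is mounted at the origin on a cart in front of the work surface, level with it; the furniture and walls round the work are solid. World frame = base frame: x ahead of the robot, y to its left, z up, the work surface at z = 0. Lengths are in m, angles in rad, forces in N, time in s.
With the tool pointing down it reaches from about 0.35 to 0.975 m from the base axis. Payload 7.1 kg.
Tool frame: the origin (TCP) lies between the finger pads, 19 mm behind the fingertips; this is the grasp point; z points along the fingers, y is the line along which they close (so a half turn about z gives the same grasp; the last joint's range is limited). The gripper opens to 88 mm and grips with 3 to 60 N. Pads are 20 mm wide; open, the fingers measure 115 mm over their backs; the gripper's body (75 mm by 178 mm) begins 61 mm behind the grasp point.
Start: joints at [-1.138, 0.423, 1.63, -0, 1.089, -0.019], TCP at [0.273, -0.562, 0.241] pointing down, gripper open.
Joint ranges: [-3, 3], [-0.9, 2.11], [0.09, 2.58], [-1.31, 4.45], [0.11, 2.69], [-2.54, 2.54]. Speed limits (rad/s): [2.39, 2.39, 3.01, 3.14, 3.14, 3.14].

INTERFACE

Orientations are given as [roll, pitch, yaw] about the fixed x, y, z axes, in that order (R = Rz(yaw) Ry(pitch) Rx(roll)).
In Python, from rig import sensors, cams, r gives the robot as it stands.
- The arm moves only by the tool step_arm, never from a script. Its argument "increments" is one flat list of numbers, 7 for each row, row after row: the finger opening in m, from 0 to 0.0878, then the shift along the tool's x, y, z in m, then the turn, a rotation vector about the tool's x, y, z in rad. A call has 1 to 20 rows; each row shifts and turns the commanded pose from where the row before left it, along the tool's axes as they then stand; what a row does not reach is not made up. A row lasts 1/10 s, in which the tool goes at most 50 mm and 8.59 degrees, less where a joint would pass 70% of its speed; a pose out of reach is approached as far as the arm can. A call with a gripper value outside its range is refused whole. The fingers move at their own pace and stop on an object; the grip force is fixed at half the most. Time passes only in rows, so rows that do not move let the fingers close. It gives the time, the measured TCP pose, the force, the opening and the grip force at its end, in the units of the state.
- sensors.sense(): the state, without advancing time (a new reading comes with each control period).
- cams.get_image(name): name is "side" or "top"; returns a dict with "image" (400x640x3 uint8, red, green, blue), "fx", "fy", "cx", "cy" (pixels), "pose" (4x4, takes a point from camera to world coordinates). Camera axes: x right, y down, z forward; pixel columns grow to the right and rows downward; lengths in m; the calibration is good to about 2 mm. A picture is of the moment at which its call begins. There is no depth.
- r.close_job(): hands the job in; it is judged then, once.
The state is a dict: "time": time; "joint_positions": joint angles; "qd": joint speeds; "tau": joint torques, N m; "position": TCP position; "orientation": TCP orientation; "force": force on the tool from outside, world axes, zero at the start; "torque": the same for the moment, N m; "grip_width": opening from 0.0 (shut) to 1.0 (fully open); "gripper_force": force on a finger pad.
Only numpy, scipy, OpenCV 4.12 (cv2) and the standard library are available. Lean on these libraries where they do the work, as an engineer would, in place of code of your own. Each camera call takes 0.05 s, during which the arm holds its last target. There are 200 camera calls.

TASK

Take a contact-slide print from the tilting steel stage. First set the red-topped stopper fully home in the neck of the amber alcohol flask and let go of it, so that no vapour reaches the agar; only then lift the contact slide out of its nest by the blue fin, tilt it to the slope of the stage and press its agar pad flush on the steel face, wholly inside the blue outline, with a light, steady push of roughly half a kilogram's weight (the sprung fin about half in). Finish while still holding it pressed there. Keep the flask upright and about where it stands, do not shift the stage or squash the pad, and leave everything else where it stands.

Things in the scene. Friction and masses are not known exactly. Their poses are not given: they have to be found in the camera images.
- flask: amber conical glass flask, loose, 77 mm across at the foot, 116 mm high, neck 35 mm outside with a 28 mm bore 42 mm deep, white paper band; about 0.4 kg. Origin at the centre of its underside, z up along the neck.
- flask_mouth (a point): centre of the flask's open mouth, at the rim, 116 mm above its underside; z along the neck, outward.
- stopper_rest: grey round pot, fixed, 60 mm across at its foot, 44 mm above, 35 mm high, in which the stopper starts upright, its collar resting on the rim. Origin at the centre of its underside.
- stopper: white tapered stopper with red ribbed round head, 62 mm long, 30 g. From its foot: taper 18 mm across growing to 24 mm over 30 mm (2 mm clear all round in the neck when home); collar 33 mm across from 30 to 34 mm, which comes to rest on the flask's rim; red head to grip, 23 mm across, from 34 to 62 mm. Origin at the centre of its small foot, z toward the head.
- stopper_collar (a point): centre of the underside of the stopper's collar, 30 mm above its foot; it meets flask_mouth when the stopper is fully home.
- slide_nest: fixed white and clear nest, 56 x 106 x 15 mm, in which the slide starts, pad down, hanging by its frame ends on two ledges, so that the pad touches nothing; lift it straight up. The slide may stand 1 to 2 mm off centre in it. Origin at the centre of its underside, y along its length.
- contact_slide: 70 g: hard amber agar pad 32 x 66 mm (x, y), 3.5 mm proud of a white frame 38 x 80 mm; on its back a white sleeve, 32 x 18 mm, from 7.5 to 16.5 mm above the pad's face, from which the blue grip fin stands up. Origin at the centre of the pad's face, z toward the fin.
- grip_fin (a joint): how far the fin is pushed into the sleeve against its spring: 0 free, 6 mm (0.006) fully in. The spring is preloaded: the fin starts to sink at 2.4 N, is half in at 4.8 N and fully in at 7.2 N.
- fin_grip (a point): where to put the TCP, in the fin on its middle line, 44 mm above the centre of the pad's face. The fin is 26 mm along the slide's x, 10 mm thick along its y and rises to 52 mm above the pad's face; take it across the 10 mm (fingers close along the slide's long y axis), tips 23 mm or more above the pad's face. It may pivot a little between the fingers.
- pad_corner_0 (a point): corner of the pad's face at x +16, y +33 mm of the slide.
- pad_corner_1 (a point): corner of the pad's face at x +16, y -33 mm.
- pad_corner_2 (a point): corner of the pad's face at x -16, y -33 mm.
- pad_corner_3 (a point): corner of the pad's face at x -16, y +33 mm.
- stage: tilting stage, fixed, base 146 x 146 mm, low edge toward the robot. A stainless plate 120 x 150 x 10 mm on a hinge along the low edge (35 mm above the bench) is clamped by two black side knobs at a slope between 12 and 27 degrees, rising away from the robot; it stays firm under a push below 40 N. Origin at the centre of the base's underside.
- stage_face (a point): centre of the plate's upper face, which is also the centre of the blue outline; x up the slope, y level along the hinge, z the outward normal of the face. The outline is 64 mm along x and 104 mm along y inside, so the slide goes with its long side level. The outline is only a mark; the face is flat.
- agar_plate_a: lower of two stacked closed agar plates, 65 mm across, 15 mm high each, bystander. Origin at the centre of its underside.
- agar_plate_b: upper of the two stacked agar plates, the same size, bystander.
- bench_timer: white bench timer, 29 x 75 x 62 mm, standing, bystander. Origin at the centre of its underside.
There are look-alikes about, which are no part of the job. What is shaped like the stopper but green is not meant.

How it is judged:
By the outcome, as a careful person would: the job done as asked, in the order asked, and still so for the second after the job is handed in, while the arm keeps its last pose, push and grip.
It also fails if it takes over 58 s, if anything falls off the work surface, if the arm or the gripper's body presses on something with over 40 N, if the wrist force passes 120 N, or if a joint passes its speed limit or range.

## Working session

There is one attempt and no reset: what is moved stays moved. The work goes in short steps, Python scripts to look and compute and a tool call to move; the robot and the scene stay as the last step left them, time stands still between calls to the robot, and variables do not carry over. Pictures are saved under pics/ and viewed, at most 10 in all, crops included, and the job is handed in when it is done.

Besides the shell and the picture viewer there is one more tool, called after "Call:" as name(argument=value, ...) on one line, values as JSON. step_arm: Moves the arm, as the interface text tells. Its arguments: {"type":"object","properties":{"increments":{"type":"array","items":{"type":"number"}}},"required":["increments"]}

```bash
ls; mkdir -p pics
python3 - <<'E'
from rig import sensors,cams,r
import cv2
for n in("side","top"):
    d=cams.get_image(n); cv2.imwrite(f"pics/{n}0.png",d["image"][:,:,::-1]); print(n,d["fx"],d["fy"],d["cx"],d["cy"]); print(d["pose"])
s=sensors.sense();print(s["position"],s["orientation"],s["time"],s["grip_width"],s["force"])
E
```

```text
pics
side 399.0715489259209 399.0715489259209 323.4483589196172 193.39930757145072
[[ 0.99780078 -0.04565794  0.0480517   0.5081912 ]
 [-0.0658706  -0.60214463  0.79566507 -0.91152492]
 [-0.00739435 -0.79708042 -0.6038279   0.79421995]
 [ 0.          0.          0.          1.        ]]
top 443.0492355739742 443.0492355739742 326.52105324264227 190.88754858117727
[[-0.01514603 -0.99347455  0.11304391  0.41147979]
 [-0.99970778  0.01717652  0.01700962 -0.01780742]
 [-0.01884033 -0.11275325 -0.99344439  1.49865277]
 [ 0.          0.          0.          1.        ]]
[ 0.27269086 -0.56182857  0.2406684 ] [-3.14018508e+00 -1.88043417e-05  4.51814940e-01] 0.1 1.002181913103899 [ 0.0344425 -0.3973471  0.6357311]
```

View pics/top0.png

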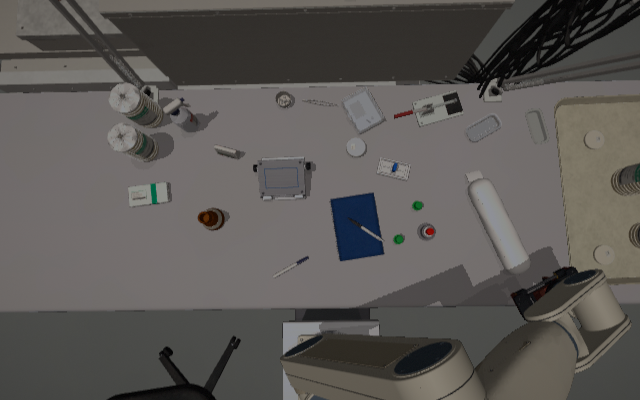

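View pics/side0.png

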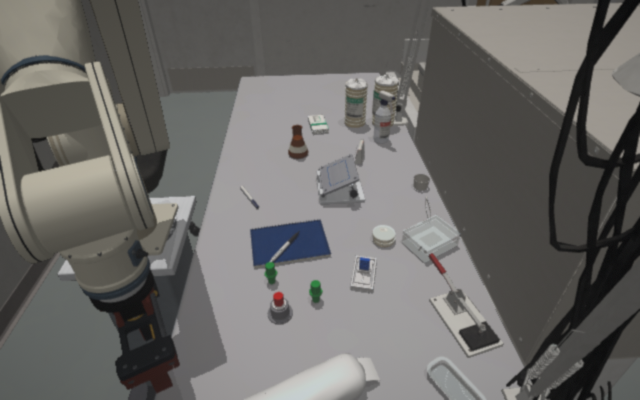

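The top view shows the stopper at (430,231), the flask at (210,218), the stage at (282,178) and the nest with its blue fin at (394,169). In the side view the stopper is at (279,298), the flask at (297,140), the stage at (338,178) and the nest at (364,270). I'll enlarge these.

Run:
```python
import cv2,numpy as np
t=cv2.imread("pics/top0.png");s=cv2.imread("pics/side0.png")
def c(im,x,y,w,h,k): return cv2.resize(im[y:y+h,x:x+w],None,fx=k,fy=k,interpolation=cv2.INTER_CUBIC)
# tiles 265x200 each x ... 3 cols 2 rows
T=[c(t,245,150,66,50,4),c(t,370,150,66,50,4),c(t,185,195,66,50,4),c(s,308,148,66,50,4),c(s,332,245,66,50,4),c(s,265,115,66,50,4)]
o=np.vstack([np.hstack(T[:3]),np.hstack(T[3:])]); o=cv2.convertScaleAbs(o,alpha=1.5)
cv2.imwrite("pics/z0.png",o);print(o.shape)
```

```text
(400, 792, 3)
```

View pics/z0.png

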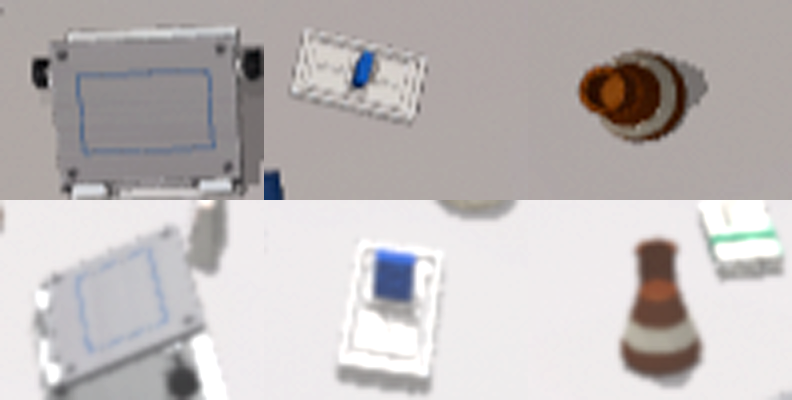

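The enlarged crops show the blue outline clearly in both views, the flask's mouth ring, and the fin standing in the nest. Next I'll compute positions.

```bash
cat > h.py <<'E'
import cv2,numpy as np
K={"side":(399.0715,323.4484,193.3993),"top":(443.0492,326.5211,190.8875)}
P={"side":np.array([[0.99780078,-0.04565794,0.0480517,0.5081912],[-0.0658706,-0.60214463,0.79566507,-0.91152492],[-0.00739435,-0.79708042,-0.6038279,0.79421995]]),
"top":np.array([[-0.01514603,-0.99347455,0.11304391,0.41147979],[-0.99970778,0.01717652,0.01700962,-0.01780742],[-0.01884033,-0.11275325,-0.99344439,1.49865277]])}
def ray(n,p):
    f,cx,cy=K[n];d=P[n][:,:3]@[(p[0]-cx)/f,(p[1]-cy)/f,1];return P[n][:,3],d/np.linalg.norm(d)
def onz(n,p,z):
    o,d=ray(n,p);return o+d*(z-o[2])/d[2]
def tri(pt,ps):
    A=np.zeros((3,3));b=np.zeros(3)
    for n,p in(("top",pt),("side",ps)):
        o,d=ray(n,p);M=np.eye(3)-np.outer(d,d);A+=M;b+=M@o
    return np.linalg.solve(A,b)
def pix(n,X):
    f,cx,cy=K[n];q=P[n][:,:3].T@(np.asarray(X)-P[n][:,3]);return np.array([f*q[0]/q[2]+cx,f*q[1]/q[2]+cy])
def mask(im,lo,hi,roi):
    h=cv2.cvtColor(im,cv2.COLOR_BGR2HSV);m=cv2.inRange(h,np.array(lo),np.array(hi));x,y,w,k=roi
    o=np.zeros_like(m);o[y:y+k,x:x+w]=m[y:y+k,x:x+w];return o
def cen(m):
    y,x=np.nonzero(m);return np.array([x.mean(),y.mean()]),len(x)
E
python3 - <<'E'
from h import *
np.set_printoptions(precision=4,suppress=True)
t=cv2.imread("pics/top0.png");s=cv2.imread("pics/side0.png")
red=lambda im,roi:mask(im,(0,150,80),(7,255,255),roi)|mask(im,(172,150,80),(180,255,255),roi)
a,n1=cen(red(t,(415,215,30,30)));b,n2=cen(red(s,(262,280,35,35)))
print("stopper head",a,n1,b,n2,tri(a,b),onz("top",a,.06),onz("side",b,.055))
bl=(100,130,50),(125,255,255)
m1=mask(t,*bl,(380,150,30,35));m2=mask(s,*bl,(350,245,28,35))
a,n1=cen(m1);b,n2=cen(m2);print("fin",a,n1,b,n2,tri(a,b),"rect",cv2.minAreaRect(np.argwhere(m1)[:,::-1].astype(np.float32)), cv2.boundingRect(m2))
for nm,im,roi in(("t",t,(258,160,46,34)),("s",s,(322,155,34,34))):
    m=mask(im,(100,45,30),(130,255,255),roi);c=np.argwhere(m)[:,::-1].astype(np.float32)
    h=cv2.convexHull(c)
    e=cv2.approxPolyDP(h,3,True).reshape(-1,2);print(nm,len(c),e.tolist(),cv2.minAreaRect(c))
# greens
for roi in((405,195,25,20),(388,230,22,20)):
    a,n=cen(mask(t,(50,120,40),(80,255,255),roi));print("green",n,onz("top",a,.05))
# nest outline, white
m=mask(t,(0,0,150),(180,40,255),(372,150,45,35));print("nestrange",cen(m)); c=max(cv2.findContours(m,0,2)[0],key=cv2.contourArea);r=cv2.minAreaRect(c);print(r,onz("top",r[0],.013))
# flask
m=mask(t,(0,130,20),(20,255,255),(192,200,40,35));c=max(cv2.findContours(m,0,2)[0],key=cv2.contourArea);print("flask t",cv2.boundingRect(c))
m=mask(s,(0,100,20),(20,255,255),(280,115,40,50));print("flask s",[ (y,int(np.nonzero(m[y])[0].min()),int(np.nonzero(m[y])[0].max())) for y in range(120,162) if m[y].any()])
E
```

```text
stopper head [429.8   231.075] 40 [277.8    296.2909] 55 [ 0.4384 -0.3238  0.061 ] [ 0.4392 -0.3239  0.06  ] [ 0.437  -0.3191  0.055 ]
fin [394.3333 166.8519] 27 [364.1395 261.6047] 43 [ 0.6523 -0.2186  0.0461] rect ((394.4500732421875, 166.65000915527344), (3.1622774600982666, 7.905693531036377), 18.434947967529297) (361, 258, 8, 9)
t 66 [[298.0, 186.0], [266.0, 188.0], [264.0, 168.0], [296.0, 167.0]] ((280.86767578125, 177.11846923828125), (20.080148696899414, 33.33748245239258), 86.8201675415039)
s 3 [[329.0, 183.0]] ((329.7000427246094, 183.90000915527344), (2.2360680103302, 0.4472135603427887), 63.43495178222656)
green 67 [ 0.5242 -0.2876  0.05  ]
green 68 [ 0.4156 -0.2222  0.05  ]
nestrange (array([nan, nan]), 0)h.py:20: RuntimeWarning: Mean of empty slice.
  y,x=np.nonzero(m);return np.array([x.mean(),y.mean()]),len(x)
  ret = ret.dtype.type(ret / rcount)
Traceback (most recent call last):
ValueError: max() iterable argument is empty
```

Run:
```python
from h import *
np.set_printoptions(precision=4,suppress=True)
t=cv2.imread("pics/top0.png");s=cv2.imread("pics/side0.png")
T=lambda x0,y0,X0,Y0,l:[(x0+(x-X0)/4,y0+(y-Y0)/4) for x,y in l]
st=T(245,150,0,0,[(79,72),(209,69),(214,148),(84,154)])      # high+y, high-y, low-y, low+y
ss=T(308,148,0,200,[(153,251),(167,325),(92,351),(78,278)])
C=np.array([tri(a,b) for a,b in zip(st,ss)]);print(C)
ey=(C[0]+C[3]-C[1]-C[2])/2;ex=(C[0]+C[1]-C[2]-C[3])/2
print("stage c",C.mean(0),"len",np.linalg.norm(ex),np.linalg.norm(ey),"slope",np.degrees(np.arctan2(ex[2],np.hypot(*ex[:2]))),"yaw y",np.degrees(np.arctan2(-ey[0],ey[1])),"x",np.degrees(np.arctan2(ex[1],ex[0])),"yz",ey[2])
n=T(370,150,264,0,[(309,30),(427,60),(410,122),(290,97)])
N=np.array([onz("top",p,.014) for p in n]);print("nest",N.mean(0)); d=(N[0]+N[3]-N[1]-N[2])/2;print(d,np.linalg.norm(d),"yaw long",np.degrees(np.arctan2(-d[0],d[1])));d=(N[0]+N[1]-N[2]-N[3])/2;print(np.linalg.norm(d),np.degrees(np.arctan2(d[1],d[0])))
# flask
m=mask(t,(0,130,20),(20,255,255),(192,200,40,35));c=max(cv2.findContours(m,0,2)[0],key=cv2.contourArea);print("flask t",cv2.boundingRect(c))
m=mask(s,(0,100,20),(20,255,255),(280,115,40,50));print("flask s",[ (y,int(np.nonzero(m[y])[0].min()),int(np.nonzero(m[y])[0].max())) for y in range(120,162) if m[y].any()])
a=(203.5,217.75);b=(297.3,127.3)
print(onz("top",a,.116),onz("side",b,.116),tri(a,b))
X=onz("top",a,.116)
for nme in P: 
  q=np.array([pix(nme,X+[.0175*np.cos(u),.0175*np.sin(u),0]) for u in np.arange(0,6.28,.1)]);print(nme,q.min(0),q.max(0),pix(nme,[X[0],X[1],0]))
  q=np.array([pix(nme,[X[0]+.0385*np.cos(u),X[1]+.0385*np.sin(u),0]) for u in np.arange(0,6.28,.1)]);print(nme,"foot",q.min(0),q.max(0))
z=np.vstack([np.hstack([cv2.resize(t[200:235,190:230],None,fx=9,fy=9,interpolation=0),cv2.resize(s[118:153,278:318],None,fx=9,fy=9,interpolation=0)])])
cv2.imwrite("pics/z1.png",cv2.convertScaleAbs(z,alpha=1.7))
```

```text
[[0.6522 0.2065 0.0777]
 [0.6521 0.1006 0.0768]
 [0.5916 0.0988 0.0561]
 [0.5887 0.2061 0.0541]]
stage c [0.6212 0.153  0.0662] len 0.06586143546636422 0.10663851837872611 slope 19.622490870206132 yaw y 0.7718881629142059 x 1.0502851083190012 yz -0.0005432399523022345
nest [ 0.65   -0.2208  0.014 ]
[0.0254 0.0996 0.    ] 0.10274552041595145 yaw long -14.28855632921239
0.0574527455852556 -17.15575577373862
flask t (198, 211, 20, 16)
flask s [(126, 294, 300), (127, 293, 300), (128, 294, 299), (129, 295, 298), (130, 297, 299), (131, 296, 298), (132, 296, 298), (133, 296, 297), (134, 294, 299), (135, 294, 300), (136, 294, 301), (137, 293, 301), (138, 293, 301), (139, 293, 301), (140, 293, 301), (141, 293, 301), (142, 292, 302), (143, 292, 302), (144, 292, 302), (145, 293, 300), (153, 290, 290), (154, 290, 304), (155, 291, 303), (156, 293, 301)]
[0.4907 0.393  0.116 ] [0.4941 0.3831 0.116 ] [0.4925 0.395  0.1097]
side [291.4819 123.8139] [301.1436 128.345 ] [297.7925 153.4965]
side foot [287.6521 148.2919] [307.9193 158.9128]
top [197.9488 212.1763] [209.0516 223.3385] [213.5648 219.5438]
top foot [202.2859 208.232 ] [224.8504 230.9186]
```

View pics/z1.png

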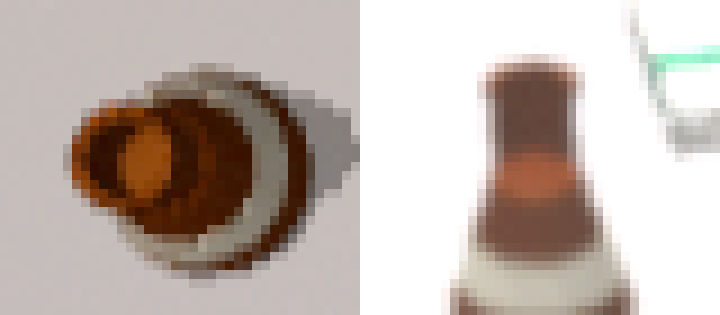

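Call:
step_arm(increments=[0.05,0,0,0,0,0,0.113,0.05,0,0,0,0,0,0.113,0.05,0,0,0,0,0,0.113,0.05,0,0,0,0,0,0.113,0.05,0.0207,-0.0298,0.005,0,0,0,0.05,0.0207,-0.0298,0.005,0,0,0,0.05,0.0207,-0.0298,0.005,0,0,0,0.05,0.0207,-0.0298,0.005,0,0,0,0.05,0.0207,-0.0298,0.005,0,0,0,0.05,0.0207,-0.0298,0.005,0,0,0,0.05,0.0207,-0.0298,0.005,0,0,0,0.05,0.0207,-0.0298,0.005,0,0,0,0.05,0,0,0.02,0,0,0,0.05,0,0,0.02,0,0,0])

```text
time: 1.5
position: [0.4394, -0.3229, 0.1611]
orientation: [3.141, -0.001, 0.002]
force: [-0.5, -0.3, -0.3]
grip_width: 0.569
gripper_force: 0.0
```

Call:
step_arm(increments=[0.05,-0.0005,0.0005,0.03,0,0,0,0.05,0,0,0.03,0,0,0,0.05,0,0,0.025,0,0,0,0.05,0,0,0.014,0,0,0,0.05,0,0,0,0,0,0])

```text
time: 2.0
position: [0.4369, -0.3236, 0.0606]
orientation: [-3.139, 0.003, -0.0]
force: [0.2, 0.3, 0.2]
grip_width: 0.565
gripper_force: 0.0
```

```bash
cat > look.py <<'E'
import sys
from h import *
from rig import cams,sensors
def grab(tag):
    o={}
    for n in("top","side"):
        o[n]=np.ascontiguousarray(cams.get_image(n)["image"][:,:,::-1]);cv2.imwrite(f"pics/{n}{tag}.png",o[n])
    return o
def crop(im,x,y,w,h,k,a=1.6): return cv2.convertScaleAbs(cv2.resize(im[y:y+h,x:x+w],None,fx=k,fy=k,interpolation=cv2.INTER_CUBIC),alpha=a)
E
python3 - <<'E'
from look import *
o=grab("1");cv2.imwrite("pics/z2.png",np.hstack([crop(o["top"],400,200,66,66,6),crop(o["side"],245,245,66,66,6)]))
E
```

```text
(no output)
```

View pics/z2.png

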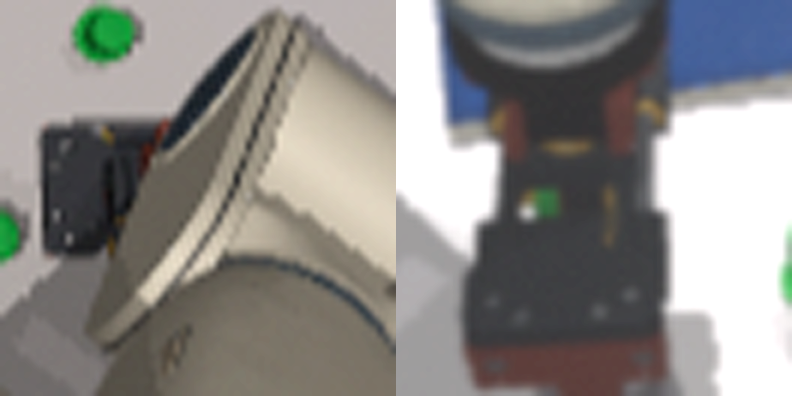

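The gripper hides the stopper in both views. There is no contact force and the pose is right, so I'll close on it and lift.

Call:
step_arm(increments=[0.01,0.001,0,0,0,0,0,0.01,0,0,0,0,0,0,0.01,0,0,0,0,0,0,0.01,0,0,0,0,0,0,0.01,0,0,0,0,0,0])

```text
time: 2.6
position: [0.4393, -0.3247, 0.0629]
orientation: [3.141, -0.001, -0.0]
force: [0.1, -0.7, 4.3]
grip_width: 0.248
gripper_force: 30.0
```

Call:
step_arm(increments=[0.01,0,0,-0.02,0,0,0,0.01,0,0,-0.045,0,0,0,0.01,0,0,-0.045,0,0,0,0.01,0,0,-0.045,0,0,0,0.01,0.0033,-0.04,-0.02,0,0,0,0.01,0.0033,-0.04,0,0,0,0,0.01,0.0033,-0.04,0,0,0,0,0.01,0.0033,-0.04,0,0,0,0,0.01,0.0033,-0.04,0,0,0,0,0.01,0.0033,-0.04,0,0,0,0,0.01,0.0033,-0.04,0,0,0,0,0.01,0.0033,-0.04,0,0,0,0,0.01,0.0033,-0.04,0,0,0,0,0.01,0.0033,-0.04,0,0,0,0,0.01,0.0033,-0.04,0,0,0,0,0.01,0.0033,-0.04,0,0,0,0,0.01,0.0033,-0.04,0,0,0,0,0.01,0.0033,-0.04,0,0,0,0,0.01,0.0033,-0.04,0,0,0,0,0.01,0.0033,-0.04,0,0,0,0])

```text
time: 4.6
position: [0.4916, 0.3172, 0.2373]
orientation: [3.141, 0.0, 0.0]
force: [1.3, -0.9, -0.3]
grip_width: 0.247
gripper_force: 30.0
```

Call:
step_arm(increments=[0.01,0,-0.035,0,0,0,0,0.01,0,-0.03,0,0,0,0,0.01,0,-0.01,0,0,0,0,0.01,0,0,0.015,0,0,0,0.01,0,0,0,0,0,0])

```text
time: 5.1
position: [0.4906, 0.3887, 0.2196]
orientation: [3.138, 0.004, -0.0]
force: [-0.4, -0.2, -1.7]
grip_width: 0.244
gripper_force: 30.0
```

Run:
```python
from look import *
o=grab("2");s=sensors.sense();print(s["position"],s["orientation"])
cv2.imwrite("pics/z3.png",np.hstack([crop(o["top"],175,190,65,65,6),crop(o["side"],265,95,65,65,6)]))
```

```text
[0.49154013 0.38880256 0.22132323] [ 3.13984764e+00  1.89653362e-03 -1.33881228e-03]
```

View pics/z3.png

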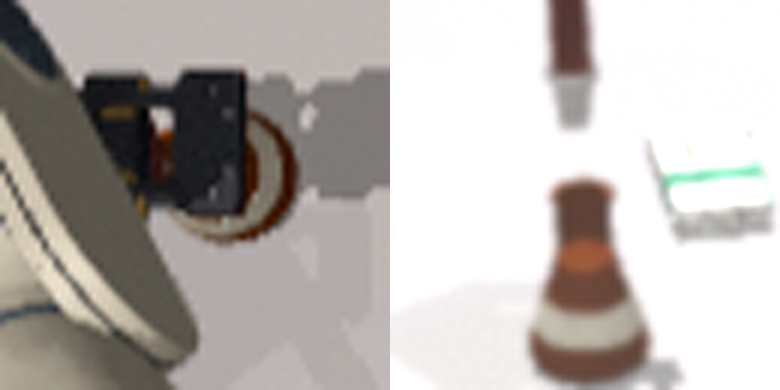

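The stopper hangs in the grip at side x≈295.5, with the rim at about 297.2, so it's slightly short in x. I'll calculate the offset.

Run:
```python
from look import *
np.set_printoptions(precision=4,suppress=True)
o=cv2.imread("pics/side2.png")
g=cv2.cvtColor(o,cv2.COLOR_BGR2HSV)
# widths by row: stopper/collar (darker than bg) and flask rim
gr=o.astype(int).sum(2)
for y in list(range(105,118))+list(range(123,132)):
    row=gr[y,283:312].astype(float);bg=np.median(np.r_[row[:5],row[-4:]]);w=np.clip(bg-row,0,None);w[w<25]=0
    if w.sum()>0: 
        nz=np.nonzero(w)[0];h=w.max()/2
        xs=np.arange(283,312);k=np.nonzero(w>h)[0];print(y,round((w*xs).sum()/w.sum(),2),xs[k[0]],xs[k[-1]])
X=np.array([.4915,.389,0])
for z in(.164,.194): print(z,pix("side",X+[0,0,z]))
print("rim",pix("side",[.4915,.389,.116]),pix("side",[.4915,.394,.116]),pix("side",[.4925,.394,.116]))
```

```text
105 294.76 292 298
106 294.77 292 298
107 294.86 291 298
108 294.91 292 298
109 295.05 292 298
110 295.16 292 298
111 295.06 293 298
112 295.13 293 297
113 295.2 293 297
114 295.16 293 297
115 295.15 293 297
116 295.04 293 297
123 307.53 309 309
124 302.15 295 311
125 299.1 293 311
126 297.93 293 301
127 297.53 292 301
128 297.29 292 301
129 297.38 292 301
130 297.17 293 301
131 296.82 293 301
0.164 [295.8959 114.4028]
0.194 [295.4751 106.5443]
rim [296.5473 126.5663] [296.5304 125.9199] [296.8064 125.9096]
```

Call:
step_arm(increments=[0.01,0.0035,-0.005,0,0,0,0,0.01,0,0,0.02,0,0,0,0.01,0,0,0.02,0,0,0,0.01,0,0,0.005,0,0,0,0.01,0,0,0.005,0,0,0])

```text
time: 5.7
position: [0.4959, 0.3954, 0.1725]
orientation: [-3.142, -0.0, -0.001]
force: [-0.4, -0.6, -0.3]
grip_width: 0.25
gripper_force: 30.0
```

Call:
step_arm(increments=[0.01,0,0,0.005,0,0,0,0.01,0,0,0.005,0,0,0,0.01,0,0,0,0,0,0])

```text
time: 6.0
position: [0.4952, 0.3953, 0.1621]
orientation: [3.141, 0.001, -0.0]
force: [-1.1, -1.6, -1.2]
grip_width: 0.251
gripper_force: 30.0
```

Run:
```python
from look import *
o=grab("3");s=sensors.sense();print(s["position"],s["force"])
cv2.imwrite("pics/z4.png",np.hstack([crop(o["top"],180,195,50,50,8),crop(o["side"],272,105,50,50,8)]))
```

```text
[0.4954201  0.39551431 0.16245577] [ 0.15044887 -1.19862133 -1.20231202]
```

View pics/z4.png

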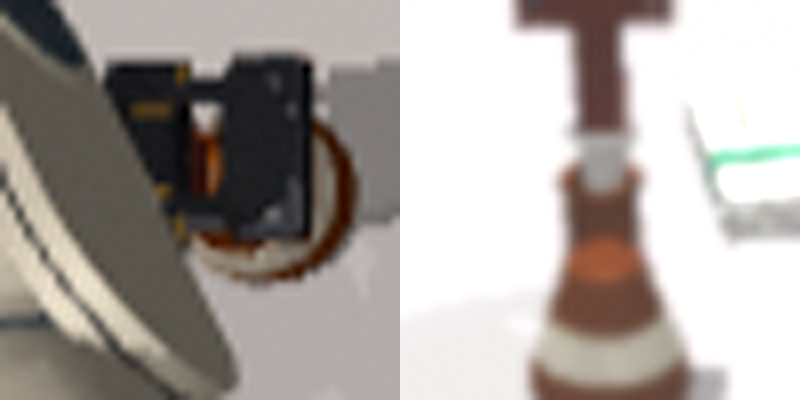

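The foot of the stopper is in the mouth, with stopper and neck both centred at x≈601 of the crop. I'll keep going down.

Call:
step_arm(increments=[0.01,0,0,0.005,0,0,0,0.01,0,0,0.005,0,0,0,0.01,0,0,0.004,0,0,0,0.01,0,0,0,0,0,0])

```text
time: 6.5
position: [0.4951, 0.3953, 0.1475]
orientation: [3.141, 0.001, -0.0]
force: [-1.3, -0.6, 0.1]
grip_width: 0.25
gripper_force: 30.0
```

Call:
step_arm(increments=[0.01,0,0,0.002,0,0,0,0.01,0,0,0.002,0,0,0,0.01,0,0,0,0,0,0])

```text
time: 6.8
position: [0.4956, 0.3956, 0.1445]
orientation: [3.142, -0.0, -0.0]
force: [-1.4, -1.7, 1.2]
grip_width: 0.25
gripper_force: 30.0
```

Call:
step_arm(increments=[0.01,0,0,0.001,0,0,0,0.01,0,0,0.001,0,0,0,0.01,0,0,0,0,0,0])

```text
time: 7.1
position: [0.4964, 0.3962, 0.1444]
orientation: [-3.14, -0.002, -0.0]
force: [-2.6, -3.3, 12.6]
grip_width: 0.251
gripper_force: 30.0
```

The reaction is 12.6 N, so it's seated. I'll release and rise.

Call:
step_arm(increments=[0.01,0,0,-0.001,0,0,0,0.045,0,0,0,0,0,0,0.045,0,0,0,0,0,0,0.045,0,0,0,0,0,0,0.045,0,0,-0.01,0,0,0,0.045,0,0,-0.03,0,0,0,0.045,0,0,-0.04,0,0,0,0.045,0,0,-0.04,0,0,0,0.045,0.01,0.045,0,0,0,0,0.045,0.01,0.045,0,0,0,0,0.045,0.01,0.045,0,0,0,0,0.045,0.01,0.045,0,0,0,0,0.045,0.01,0.045,0,0,0,0,0.045,0.01,0.045,0,0,0,0,0.045,0.01,0.045,0,0,0,0,0.045,0.01,0.045,0,0,0,0,0.045,0.01,0.045,0,0,0,0])

```text
time: 8.8
position: [0.5857, -0.0113, 0.2642]
orientation: [-3.142, -0.001, -0.0]
force: [0.9, 0.9, 0.3]
grip_width: 0.513
gripper_force: 0.0
```

Run:
```python
from look import *
o=grab("4");s=sensors.sense();print(s["position"],s["force"],s["time"])
t=cv2.imread("pics/side0.png")
cv2.imwrite("pics/z5.png",np.hstack([crop(o["top"],175,190,66,66,6),crop(o["side"],265,100,66,66,6)]))
```

```text
[ 0.58651476 -0.01408763  0.26415974] [ 0.16159894  1.53145832 -0.71792849] 8.9
```

View pics/z5.png

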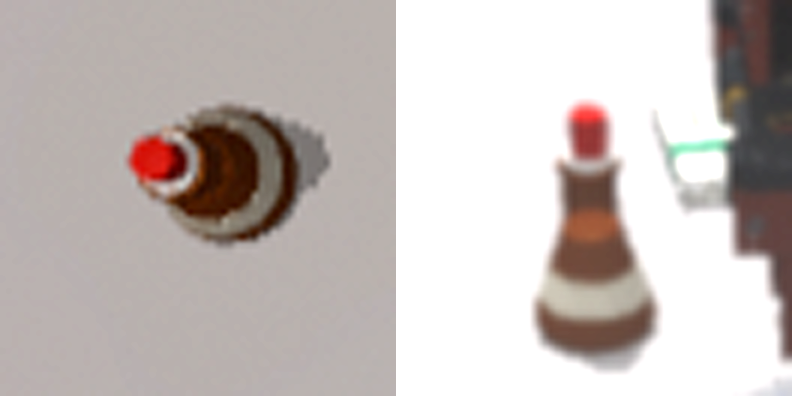

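The stopper is seated with its collar on the rim and the flask is upright and unmoved. The gripper is clear of it. Next I'll refine the fin position.

Run:
```python
from look import *
np.set_printoptions(precision=4,suppress=True)
a=(394.33,166.85);print([onz("top",a,z) for z in(.05,.057)])
s=cv2.imread("pics/side0.png");t=cv2.imread("pics/top0.png")
print("side col 364/365 rows 254-270 b-r", (s[254:271,364,0].astype(int)-s[254:271,364,2]))
print("side row 262", (s[262,357:373,0].astype(int)-s[262,357:373,2]))
y=.27;ux=np.array([np.cos(y),-np.sin(y),0]);uy=np.array([np.sin(y),np.cos(y),0])
for c in ([.652,-.2195],[.654,-.2205],[.650,-.2208]):
  for T in(.054,.060):
    q=np.array([pix("side",np.r_[c,T-dz]+ux*i*.013+uy*j*.005) for i in(-1,1) for j in(-1,1) for dz in(0,.0355)]);r=np.array([pix("top",np.r_[c,T]+ux*i*.013+uy*j*.005) for i in(-1,1) for j in(-1,1)])
    print(c,T,"side",q.min(0),q.max(0),"top",r.min(0),r.max(0))
print((t[160:175,388:401,0].astype(int)-t[160:175,388:401,2]))
```

```text
[array([ 0.6523, -0.2181,  0.05  ]), array([ 0.6512, -0.2172,  0.057 ])]
side col 364/365 rows 254-270 b-r [ -2  -2   3  25  73 100  79  55  47  43  43  47  47  39  39  27   5]
side row 262 [-2  2 18 33 41 45 45 47 49 54 47 38 14 -2 -6 -4]
[0.652, -0.2195] 0.054 side [358.478 257.481] [369.8999 271.472 ] top [392.4988 162.5928] [397.3217 170.8907]
[0.652, -0.2195] 0.06 side [358.585  255.8162] [370.0501 269.8723] top [392.7352 162.2708] [397.5775 170.6021]
[0.654, -0.2205] 0.054 side [359.3058 257.7273] [370.7504 271.7256] top [392.7839 161.989 ] [397.6057 170.2844]
[0.654, -0.2205] 0.06 side [359.4158 256.0622] [370.9038 270.1258] top [393.0214 161.6645] [397.8626 169.9933]
[0.65, -0.2208] 0.054 side [357.7717 257.8984] [369.1939 271.9011] top [392.9143 163.184 ] [397.7373 171.4847]
[0.65, -0.2208] 0.06 side [357.8763 256.2331] [369.3417 270.3011] top [393.1524 162.8644] [397.9949 171.1984]
[[ -2  -4  -6  -6  -2  -2  -8  -7  -6  -6  -7  -5  -6]
 [ -6  -6  -6  -7  -3  -1  -7  -6  -2  -1  -7  -7  -7]
 [ -8  -4  -5  -8  -6  -6  -1  26   4   0  -7  -7  -4]
 [ -8  -6  -7  -8  -5  -2  21  91  66  21  -6  -6  -5]
 [ -8  -8  -8  -8  -1   4  64 101 106  19  -4  -7  -6]
 [ -8  -8  -8  -7  -2  25 100 103 106   4  -6  -8  -7]
 [ -8  -7  -8  -7   0  71 105 105  80  -5  -7  -8  -8]
 [ -5  -4  -3  -6   1  78 105 105  60  -6  -7  -8  -7]
 [ -6  -5  -3  -2  15  79 103 107  23  -6  -7  -8  -8]
 [ -7  -7  -7  -3  32  96 108 107   4  -7  -5  -9  -7]
 [ -7  -7  -6   1  44  79  83  53  -5  -8  -5  -8  -6]
 [ -6  -7  -1  -3  17  39  26   1  -6  -7  -7  -8  -6]
 [ -5  -5  -5  -7  -2  -1   0  -8  -7  -7  -7  -8  -8]
 [ -5  -4  -8  -8  -4  -6  -6  -7  -7  -7  -6  -7  -7]
 [ -7  -7  -6  -7  -5  -6  -7  -6  -5  -4  -6  -6  -7]]
```

Call:
step_arm(increments=[0.045,0.0135,0.041,0.02,0,0,0,0.045,0.0135,0.041,0.02,0,0,0,0.045,0.0135,0.041,0.02,0,0,0,0.045,0.0135,0.041,0.02,0,0,0,0.045,0.0135,0.041,0.02,0,0,0,0.045,0,0,0,0,0,0.135,0.045,0,0,0,0,0,0.135,0.045,0,0,0,0,0,0,0.045,0,0,0,0,0,0])

```text
time: 9.8
position: [0.6531, -0.2136, 0.1638]
orientation: [-3.141, -0.0, -0.266]
force: [0.3, 0.1, -0.4]
grip_width: 0.513
gripper_force: 0.0
```

Run:
```python
from rig import sensors
for i in range(3):
    s=sensors.sense();print(s["position"],s["orientation"],s["force"],s["time"])
```

```text
[ 0.65312396 -0.21363912  0.16377894] [-3.14147122e+00 -3.29784393e-04 -2.65931220e-01] [ 0.32597494  0.14451031 -0.35130615] 9.8
[ 0.65312396 -0.21363912  0.16377894] [-3.14147122e+00 -3.29784393e-04 -2.65931220e-01] [ 0.32597494  0.14451031 -0.35130615] 9.8
[ 0.65312396 -0.21363912  0.16377894] [-3.14147122e+00 -3.29784393e-04 -2.65931220e-01] [ 0.32597494  0.14451031 -0.35130615] 9.8
```

Call:
step_arm(increments=[0.045,0.0015,0.005,0.02,0,0,0,0.045,0,0,0.035,0,0,0,0.045,0,0,0.03,0,0,0,0.045,0,0,0.02,0,0,0,0.045,0,0,0.011,0,0,0,0.045,0,0,0,0,0,0])

```text
time: 10.4
position: [0.6523, -0.2188, 0.0462]
orientation: [-3.141, 0.002, -0.268]
force: [-0.1, 0.0, -0.2]
grip_width: 0.513
gripper_force: 0.0
```

Call:
step_arm(increments=[0.0,0,0,-0.001,0,0,0,0.0,0,0,0,0,0,0,0.0,0,0,0,0,0,0,0.0,0,0,0,0,0,0,0.0,0,0,0,0,0,0,0.0,0,0,0,0,0,0])

```text
time: 11.0
position: [0.6533, -0.2202, 0.049]
orientation: [3.141, -0.001, -0.27]
force: [-0.6, -2.6, 2.5]
grip_width: 0.114
gripper_force: 30.0
```

Call:
step_arm(increments=[0.0,0,0,-0.005,0,0,0,0.0,0,0,-0.015,0,0,0,0.0,0,0,-0.03,0,0,0,0.0,0,0,-0.04,0,0,0,0.0,0,0,-0.04,0,0,0,0.0,0,0,-0.02,0,0,-0.1,0.0,0,0,0,0,0,-0.1,0.0,0,0,0,0,0,-0.085,0.0,0,0,0,0,0,0])

```text
time: 11.9
position: [0.653, -0.2193, 0.1997]
orientation: [-3.142, -0.001, 0.016]
force: [0.1, 0.6, -1.5]
grip_width: 0.113
gripper_force: 30.0
```

Call:
step_arm(increments=[0.0,-0.005,-0.015,0,0,0,0,0.0,-0.005,-0.03,0,0,0,0,0.0,-0.005,-0.035,0,0,0,0,0.0,-0.005,-0.035,0,0,0,0,0.0,-0.005,-0.035,0,0,0,0,0.0,-0.005,-0.035,0,0,0,0,0.0,-0.005,-0.035,0,0,0,0,0.0,-0.005,-0.035,0,0,0,0,0.0,-0.005,-0.035,0,0,0,0,0.0,-0.005,-0.035,0,0,0,0,0.0,-0.005,-0.03,0,0,0,0,0.0,-0.005,-0.018,0,0,0,0,0.0,0,0,0,0,0.1,0,0.0,0,0,0,0,0.1,0,0.0,0,0,0,0,0.1,0,0.0,0,0,0,0,0.042,0,0.0,0,0,0,0,0,0])

```text
time: 13.6
position: [0.5849, 0.1529, 0.1978]
orientation: [-3.141, -0.34, 0.014]
force: [0.3, 0.2, -1.0]
grip_width: 0.112
gripper_force: 30.0
```

Run:
```python
from look import *
o=grab("5");s=sensors.sense();print(s["position"],s["orientation"],s["force"],s["time"])
cv2.imwrite("pics/z6.png",np.hstack([crop(o["top"],240,140,80,80,5),crop(o["side"],290,105,80,80,5)]))
```

```text
[0.5870092  0.15293082 0.19862509] [-3.14092014 -0.3409412   0.01405448] [ 0.34879261 -0.22054345 -0.31229184] 13.7
```

View pics/z6.png

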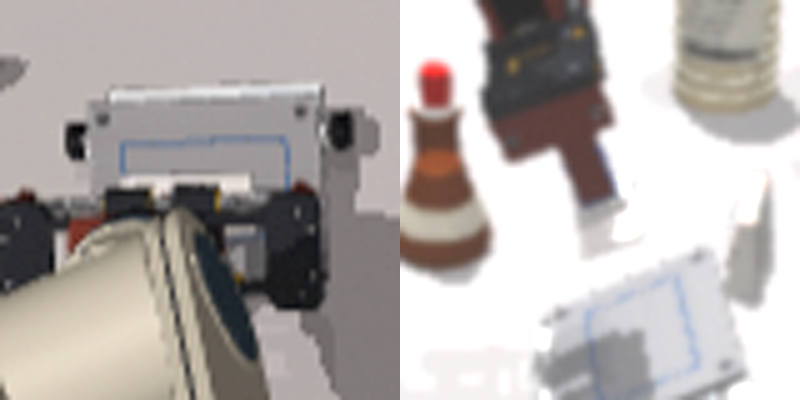

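The slide is parallel to the plate and held above it. Next I'll approach along the normal.

Call:
step_arm(increments=[0.0,-0.006,0,0.015,0,0,0,0.0,-0.0055,0,0.02,0,0,0,0.0,0,0,0.02,0,0,0,0.0,0,0,0.015,0,0,0,0.0,0,0,0.008,0,0,0,0.0,0,0,0,0,0,0])

```text
time: 14.3
position: [0.6029, 0.1525, 0.12]
orientation: [3.141, -0.34, 0.014]
force: [1.3, 0.0, -1.0]
grip_width: 0.113
gripper_force: 30.0
```

Run:
```python
from look import *
o=grab("6");s=sensors.sense();print(s["position"],s["orientation"],s["force"],s["time"])
cv2.imwrite("pics/z7.png",np.hstack([crop(o["top"],250,150,66,66,6,1.3),crop(o["side"],305,130,66,66,6,1.1)]))
```

```text
[0.60307107 0.15267084 0.121314  ] [-3.14147369 -0.34212398  0.01446346] [-0.63096401 -0.12198056 -0.44042662] 14.4
```

View pics/z7.png

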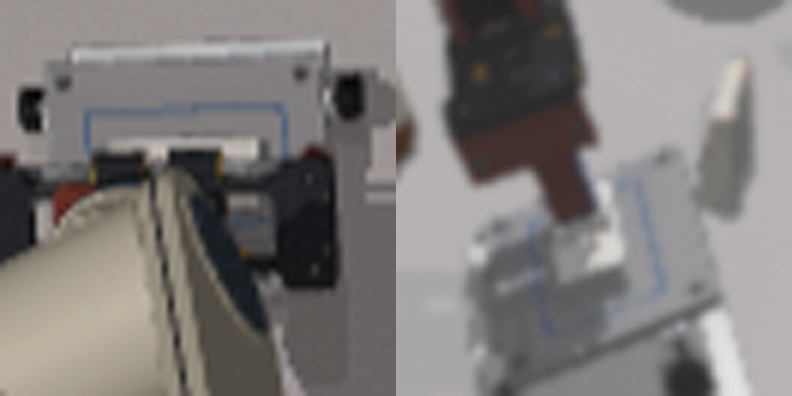

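Call:
step_arm(increments=[0.0,0,0,0.004,0,0,0,0.0,0,0,0.003,0,0,0,0.0,0,0,0.002,0,0,0,0.0,0,0,0,0,0,0])

```text
time: 14.8
position: [0.6057, 0.1527, 0.1125]
orientation: [3.142, -0.342, 0.015]
force: [0.2, -0.4, -1.7]
grip_width: 0.11
gripper_force: 30.0
```

Call:
step_arm(increments=[0.0,0,0,0.001,0,0,0,0.0,0,0,0.001,0,0,0,0.0,0,0,0,0,0,0])

```text
time: 15.1
position: [0.6065, 0.1527, 0.1106]
orientation: [3.142, -0.342, 0.015]
force: [-0.9, 0.7, -0.8]
grip_width: 0.113
gripper_force: 30.0
```

Call:
step_arm(increments=[0.0,0,0,0.001,0,0,0,0.0,0,0,0,0,0,0])

```text
time: 15.3
position: [0.6068, 0.1527, 0.1098]
orientation: [3.142, -0.342, 0.015]
force: [-1.0, 0.5, 2.8]
grip_width: 0.116
gripper_force: 30.0
```

Call:
step_arm(increments=[0.0,0,0,0.001,0,0,0,0.0,0,0,0,0,0,0])

```text
time: 15.5
position: [0.6071, 0.1527, 0.1089]
orientation: [3.142, -0.342, 0.015]
force: [-1.3, -0.2, 3.6]
grip_width: 0.113
gripper_force: 30.0
```

Call:
step_arm(increments=[0.0,0,0,0.001,0,0,0,0.0,0,0,0,0,0,0])

```text
time: 15.7
position: [0.6075, 0.1527, 0.1079]
orientation: [-3.142, -0.342, 0.015]
force: [-1.8, -1.1, 3.2]
grip_width: 0.112
gripper_force: 30.0
```

```bash
cat > avg.py <<'E'
from rig import sensors,cams
import numpy as np
np.set_printoptions(precision=3,suppress=True)
F=[];T=[];X=[]
for i in range(24):
    cams.get_image("side");s=sensors.sense();F.append(s["force"]);T.append(s["torque"]);X.append(np.r_[s["position"],s["orientation"]])
F=np.array(F);n=np.array([-.3355,0,.942]);a=F@n
print(F.mean(0),F.std(0),"normal",a.mean(),a.std()/24**.5,"torque",np.mean(T,0),np.std(T,0),np.median(X,0),s["time"])
E
python3 avg.py
```

```text
[-2.365 -0.566  3.734] [0.534 0.531 0.448] normal 4.310999496360216 0.08885569773682937 torque [ 0.005  0.297 -0.008] [0.03  0.035 0.033] [ 0.607  0.153  0.108 -3.142 -0.342  0.015] 16.9
```

Call:
step_arm(increments=[0.0,-0.0004,0,0,0,0,0,0.0,0,0,0,0,0,0])

```text
time: 17.1
position: [0.6074, 0.1527, 0.1079]
orientation: [-3.141, -0.343, 0.015]
force: [-2.4, -1.3, 4.2]
grip_width: 0.113
gripper_force: 30.0
```

```bash
python3 avg.py
```

```text
[-0.203 -1.182  4.601] [0.493 0.607 0.448] normal 4.402344350792892 0.07841600986880153 torque [-0.099 -0.186 -0.079] [0.049 0.123 0.038] [ 0.607  0.153  0.108 -3.141 -0.343  0.015] 18.3
```

```bash
python3 avg.py
```

```text
[0.858 0.075 4.549] [0.531 0.684 0.524] normal 3.99700546618287 0.11024026135466304 torque [ 0.102 -0.369  0.012] [0.074 0.035 0.052] [ 0.607  0.153  0.108 -3.141 -0.342  0.015] 19.5
```

```bash
sed -i 's/range(24)/range(12)/;s/24\*\*/12**/' avg.py
cat >> avg.py <<'E'
th=-np.median(X,0)[4];M=np.mean(T,0)[1];Fm=F.mean(0);Ft=Fm@[np.cos(th),0,np.sin(th)];print("Fn",Fm@[-np.sin(th),0,np.cos(th)],"Ft",Ft,"My",M,"res",M+.205*Ft,"deg",np.degrees(th))
E
python3 - <<'E'
# slope from plate edges: hinge constraint and longer baselines
from h import *
for n,f in(("top","pics/top0.png"),("side","pics/side0.png")):
    im=cv2.imread(f);g=cv2.cvtColor(im,cv2.COLOR_BGR2GRAY)
    c=[(0.0,)]
    b=im.astype(float);d=b[:,:,0]-b[:,:,2]
    # sub-pixel ridge of the blue line: along predicted edges sample blueness across
    C=np.array([[.6522,.2065,.0777],[.6521,.1006,.0768],[.5916,.0988,.0561],[.5887,.2061,.0541]])
    q=[pix(n,x) for x in C];L=[]
    for i in range(4):
        a,e=q[i],q[(i+1)%4];u=(e-a)/np.linalg.norm(e-a);v=np.array([-u[1],u[0]]);pts=[]
        for s in np.linspace(.15,.85,30):
            p=a+(e-a)*s;k=np.arange(-3,3.01,.25);S=(p+np.outer(k,v)).astype(np.float32)
            w=cv2.remap(d,S[:,0].copy(),S[:,1].copy(),1).ravel();w=np.clip(w-np.median(w)-3,0,None)
            if w.sum()>5: pts.append(p+v*(w*k).sum()/w.sum())
        x=cv2.fitLine(np.float32(pts),cv2.DIST_HUBER,0,.01,.01).ravel();L.append(np.cross([x[2],x[3],1],[x[2]+x[0],x[3]+x[1],1]))
    R=[]
    for i in range(4):
        h=np.cross(L[i-1],L[i]);R.append(h[:2]/h[2])
    globals()[n]=R;print(n,np.round(R,2).tolist())
C=np.array([tri(a,b) for a,b in zip(top,side)]);ey=(C[0]+C[3]-C[1]-C[2])/2;ex=(C[0]+C[1]-C[2]-C[3])/2
print(C.round(4),C.mean(0),np.linalg.norm(ex),np.linalg.norm(ey),np.degrees(np.arctan2(ex[2],np.hypot(*ex[:2]))),ey[2])
E
```

```text
top [[263.84, 168.75], [296.82, 166.83], [297.32, 186.78], [265.54, 187.62]]
side [[344.64, 159.6], [349.08, 177.63], [329.85, 185.69], [326.58, 167.17]]
[[0.6481 0.2089 0.0811]
 [0.6512 0.1015 0.0826]
 [0.5905 0.1028 0.0539]
 [0.5886 0.2074 0.0551]] [0.61961192 0.155161   0.06818727] 0.06606719777175651 0.10603980838104667 24.44709618788431 -0.00013912072045323826
```

Call:
step_arm(increments=[0.0,0.0003,0,0.0003,0,0,0,0.0,0,0,0,0,0,0,0.0,0,0,0,0,0,0,0.0,0,0,0,0,0,0,0.0,0,0,0,0,0,0,0.0,0,0,0,0,0,0,0.0,0,0,0,0,0,0,0.0,0,0,0,0,0,0])

```text
time: 20.3
position: [0.6073, 0.1527, 0.1074]
orientation: [3.142, -0.342, 0.015]
force: [-1.7, 0.8, 5.4]
grip_width: 0.11
gripper_force: 30.0
```

```bash
python3 avg.py
```

```text
[-1.727  1.819  4.05 ] [0.469 0.449 0.617] normal 4.3945104308734715 0.18685035968455446 torque [0.458 0.121 0.157] [0.042 0.068 0.025] [ 0.607  0.153  0.107  3.142 -0.342  0.015] 20.9
Fn 4.39453798280933 Ft -0.2706474707336737 My 0.12082517632677088 res 0.06534244482636778 deg 19.574190001092777
```

Call:
step_arm(increments=[0.0,-0.0006,0,0,0,0.015,0,0.0,-0.0006,0,0,0,0.015,0,0.0,0,0,0,0,0,0,0.0,0,0,0,0,0,0,0.0,0,0,0,0,0,0,0.0,0,0,0,0,0,0,0.0,0,0,0,0,0,0,0.0,0,0,0,0,0,0,0.0,0,0,0,0,0,0])

```text
time: 21.8
position: [0.6062, 0.1526, 0.107]
orientation: [3.141, -0.372, 0.015]
force: [-3.2, 0.5, 3.7]
grip_width: 0.11
gripper_force: 30.0
```

```bash
python3 avg.py
```

```text
[-3.245  0.17   3.298] [0.444 0.321 0.371] normal 4.195144514813298 0.09594429929198363 torque [0.134 0.48  0.053] [0.041 0.044 0.018] [ 0.606  0.153  0.107  3.141 -0.372  0.015] 22.4
Fn 4.250859938555367 Ft -1.826513262444127 My 0.47978313525747135 res 0.10534791645642533 deg 21.289029871968584
```

Call:
step_arm(increments=[0.0,-0.0007,0,0,0,0.016,0,0.0,-0.0007,0,0,0,0.016,0,0.0,-0.0007,0,0,0,0.015,0,0.0,0,0,0,0,0,0,0.0,0,0,0,0,0,0,0.0,0,0,0,0,0,0,0.0,0,0,0,0,0,0,0.0,0,0,0,0,0,0,0.0,0,0,0,0,0,0])

```text
time: 23.3
position: [0.6046, 0.1527, 0.1064]
orientation: [-3.141, -0.419, 0.015]
force: [-0.5, -0.6, 3.2]
grip_width: 0.115
gripper_force: 30.0
```

```bash
python3 avg.py
```

```text
[-0.571 -1.955  3.601] [0.674 0.372 0.376] normal 3.5833034348029216 0.11879272307961389 torque [-0.151  0.042 -0.109] [0.037 0.056 0.033] [ 0.605  0.153  0.106 -3.142 -0.419  0.015] 23.9
Fn 3.521113179881193 Ft 0.9443051621173916 My 0.041621186936230216 res 0.23520374517029546 deg 24.025707287655464
```

Call:
step_arm(increments=[0.0,-0.0006,0,0,0,0.0175,0,0.0,-0.0006,0,0,0,0.0175,0,0.0,0,0,0,0,0,0,0.0,0,0,0,0,0,0,0.0,0,0,0,0,0,0,0.0,0,0,0,0,0,0,0.0,0,0,0,0,0,0,0.0,0,0,0,0,0,0,0.0,0,0,0,0,0,0,0.0,0,0,0,0,0,0,0.0,0,0,0,0,0,0,0.0,0,0,0,0,0,0])

```text
time: 25.1
position: [0.6031, 0.1527, 0.1057]
orientation: [3.142, -0.454, 0.015]
force: [-4.3, 2.4, 2.5]
grip_width: 0.112
gripper_force: 30.0
```

```bash
python3 avg.py
```

```text
[-3.882  2.096  2.586] [0.642 0.447 0.468] normal 3.73829465555912 0.13805327376940824 torque [0.463 0.764 0.212] [0.035 0.038 0.022] [ 0.603  0.153  0.106  3.141 -0.454  0.015] 25.7
Fn 4.02585171843921 Ft -2.3554050300861364 My 0.7635758300123531 res 0.2807177988446951 deg 25.999025843716176
```

Call:
step_arm(increments=[0.0,0.0005,0,0.0004,0,-0.015,0,0.0,0.0004,0,0.0004,0,-0.015,0,0.0,0,0,0.0004,0,0,0,0.0,0,0,0,0,0,0,0.0,0,0,0,0,0,0,0.0,0,0,0,0,0,0,0.0,0,0,0,0,0,0,0.0,0,0,0,0,0,0,0.0,0,0,0,0,0,0,0.0,0,0,0,0,0,0,0.0,0,0,0,0,0,0,0.0,0,0,0,0,0,0])

```text
time: 26.9
position: [0.605, 0.1527, 0.1053]
orientation: [-3.141, -0.425, 0.015]
force: [1.2, -1.9, 6.7]
grip_width: 0.113
gripper_force: 30.0
```

```bash
python3 avg.py
```

```text
[ 0.158 -1.799  5.192] [0.515 0.355 0.432] normal 4.838130801023309 0.12754921849453316 torque [-0.197 -0.171 -0.127] [0.017 0.034 0.022] [ 0.605  0.153  0.105 -3.141 -0.425  0.015] 27.5
Fn 4.666235224963173 Ft 2.2825300236240285 My -0.1712209003884723 res 0.29669775445445357 deg 24.326207981971827
```

Call:
step_arm(increments=[0.0,0.0004,0,0.0001,0,-0.004,0,0.0,0,0,0,0,0,0,0.0,0,0,0,0,0,0,0.0,0,0,0,0,0,0,0.0,0,0,0,0,0,0,0.0,0,0,0,0,0,0,0.0,0,0,0,0,0,0,0.0,0,0,0,0,0,0,0.0,0,0,0,0,0,0,0.0,0,0,0,0,0,0])

```text
time: 28.5
position: [0.6051, 0.1527, 0.1052]
orientation: [-3.142, -0.42, 0.015]
force: [-0.3, -1.8, 4.6]
grip_width: 0.111
gripper_force: 30.0
```

```bash
python3 avg.py
python3 - <<'E'
from look import *
o=grab("9")
# white sleeve/frame extents vs outline in top view (numbers only)
m=mask(o["top"],(0,0,130),(180,40,255),(262,165,40,22));c=max(cv2.findContours(m,0,2)[0],key=cv2.contourArea);print("white frame top",cv2.boundingRect(c),cv2.contourArea(c))
n=np.array([-.4083,0,.9128]);ux=np.array([.9128,0,.4083]);f=np.array([.605,.1527,.1053])-.041*n
print("pred frame upper corners",[pix("top",f+.0035*n+ux*.019+np.array([0,s*.04,0])) for s in(1,-1)],"outline",263.8,168.75,296.8,166.8)
a,k=cen(mask(o["top"],(0,150,80),(7,255,255),(190,205,30,25)));print("stopper",a,k,pix("top",[.4955,.3955,.148]))
E
```

```text
[-0.144 -1.603  4.847] [0.336 0.519 0.628] normal 4.614670551881713 0.16896602524888435 torque [-0.122 -0.133 -0.096] [0.03  0.031 0.028] [ 0.605  0.153  0.105 -3.142 -0.42   0.015] 29.1
Fn 4.484669386183825 Ft 1.8455514380863158 My -0.13333106488064914 res 0.2450069799270456 deg 24.072955202495244
white frame top (284, 172, 9, 6) 25.0
pred frame upper corners [array([268.93545758, 172.11720956]), array([293.51662965, 171.67617265])] outline 263.8 168.75 296.8 166.8
stopper [199.92857143 216.0952381 ] 42 [199.63580932 215.64979998]
```

Call:
step_arm(increments=[0.0,0.0002,0,0.0003,0,0,0,0.0,0,0,0,0,0,0,0.0,0,0,0,0,0,0,0.0,0,0,0,0,0,0,0.0,0,0,0,0,0,0,0.0,0,0,0,0,0,0,0.0,0,0,0,0,0,0,0.0,0,0,0,0,0,0])

```text
time: 30.0
position: [0.6053, 0.1527, 0.105]
orientation: [3.142, -0.42, 0.015]
force: [-0.5, -2.2, 4.9]
grip_width: 0.11
gripper_force: 30.0
```

```bash
python3 avg.py; python3 -c "
from rig import r
print(r.close_job())"
```

```text
[-0.55  -1.082  5.051] [0.534 0.531 0.409] normal 4.942813689581407 0.10464006023024451 torque [-0.067 -0.037 -0.073] [0.026 0.027 0.032] [ 0.605  0.153  0.105  3.142 -0.42   0.015] 30.6
Fn 4.836763649371599 Ft 1.556656373762925 My -0.03700499527611714 res 0.28210956134528253 deg 24.055593461557777
the job is handed in; nothing more can be done
None
```

I handed the job in at about 31 s with the stopper seated and released, and the slide held on the plate inside the blue outline at about 24° and 4.8 N; flushness rests on force readings and an image-based slope estimate, not a direct view.

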